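# Nest printed channels in the storage bay

## Robot

A 7-joint arm with a two-finger parallel gripper is mounted at the origin on the work surface. World frame = base frame: x ahead of the robot, y to its left, z up, the work surface at z = 0. Lengths are in m, angles in rad, forces in N, time in s.
With the tool pointing down it reaches from about 0.425 to 0.875 m from the base axis. Payload 4.7 kg.
Tool frame: the origin (TCP) lies on the centre line of the jaws, within the pads' length; the fingertips stand 14 mm ahead of it and the grasp point (between the pads) lies 5 mm behind it; z points along the fingers, x is the direction in which the jaws open and shut, and the axes are right-handed (so a half turn about z gives the same grasp; the last joint's range is limited). The gripper opens to 87 mm and grips with 3 to 60 N. Pads are 19 mm wide; open, the fingers measure 117 mm over their backs; the gripper's body (75 mm by 190 mm) begins 51 mm behind the grasp point.
Start: joints at [-1.191, 0.321, -0.07, 1.45, 0.023, 1.371, -0.057], TCP at [0.233, 0.607, 0.237] pointing down, gripper open.
Joint ranges: [-2.86, 2.86], [-0.3, 2.09], [-1.38, 1.24], [0.06, 2.45], [-1.56, 4.7], [0.09, 2.05], [-2.69, 2.69]. Speed limits (rad/s): [2.57, 2.57, 3.14, 3.14, 3.14, 3.14, 3.14].

## Interface

Orientations are given as a rotation vector (axis times angle).
In Python, from bench import ctrl gives the robot as it stands.
- The arm moves only by the tool drive_tool, never from a script. Its argument "rows" is a list that holds one entry, the list of rows, each a list of 5 numbers: the shift along the tool's x, y, z scaled (see below), then the turn about the tool's z scaled (see below), then the closure in counts, from 0 (fully open) to 255 (shut). In form: [[[dx, dy, dz, spin, jaw], ...]]. A call has 1 to 20 rows; each row is the pose to reach, as a shift and turn from the pose commanded when the call began, along the tool's axes at that moment, turning the shorter way round; what a row does not reach only later rows make up. The controller multiplies each number of a shift by 300 mm and each number of a turn by pi rad. A row lasts 1/8 s, in which the tool goes at most 62.5 mm and 10.7 degrees, less where a joint would pass 70% of its speed; a pose out of reach is approached as far as the arm can. A call with a number of a shift or a turn outside -1 to 1 is refused whole. A call with a gripper value outside its range is refused whole. The fingers move at their own pace and stop on an object; "grip_force" is the grip in N (left out, the last holds). Time passes only in rows, so rows that repeat a pose let the fingers close. It gives the time, the measured TCP pose, the force and the opening at its end, in the units of the state.
- ctrl.get_state(): the state, without advancing time (a new reading comes with each control period).
- ctrl.get_image(name): name is "side" or "top"; returns a dict with "img" (384x512x3 uint8, blue, green, red), "camera_matrix" (3x3 intrinsics, pixels), "R" (3x3) and "t" (3): a world point X has camera coordinates R X + t. Camera axes: x right, y down, z forward; pixel columns grow to the right and rows downward; lengths in m; the calibration is good to about 2 mm. A picture is of the moment at which its call begins. There is no depth.
- ctrl.close_job(): hands the job in, once; it reports no verdict.
The state is a dict: "time": time; "joint_positions": joint angles; "qd": joint speeds; "joint_torque": joint torques, N m; "position": TCP position; "tool_rot": TCP orientation; "ft_force": force on the tool from outside, world axes, zero at the start; "torque": the same for the moment, N m; "grip_width": opening from 0.0 (shut) to 1.0 (fully open).
Only numpy, scipy, OpenCV 4.12 (cv2) and the standard library are available. Lean on these libraries where they do the work, as an engineer would, in place of code of your own. Each camera call takes 0.05 s, during which the arm holds its last target.

## Task

Finish packing the low steel bay on the bench with the two loose narrow U-channels that match the one already parked in it. Set one beside the parked one, facing the same way with its back fully home against the bay's back wall, and slide the other in turned round, so that its legs interlock with those two and go fully home under the lip until their tips stop at the others' backs. Leave all three standing flat and let go, and leave everything else on the bench where it is.

Things in the scene. Friction and masses are not known exactly. Their poses are not given: they have to be found in the camera images.
- bay: Fixed steel bay, open at the top and towards the robot; its floor is the bench. Origin on the bench at the middle of the back wall's inner face; x points away from the robot into the back wall, so the inside lies at x < 0; y to the left. Inner width 138 mm (y = +-69); side walls 55 mm high, 5 thick, reach to x = -60 mm; flared lead-ins 40 mm high end at x = -74, y = +-79 mm.
- bay_lip (a point): Middle of the front edge of the lip over the bay's back, 24 mm in front of the back wall. The lip spans the whole width; underside 52 mm, top 55 mm above the bench: nothing can be lowered in there, the 45 mm tall channels slide under it. Two channels fit side by side, backs to the wall, with about 10 mm to spare; the third goes between them the other way round. Axes as the bay.
- pad: Thin flat dark rubber patch (78 x 62 mm, no step) on the bench inside the bay, marking the free place beside the parked channel, left or right. Origin at its centre, which is to within 2 mm of where the centre of the second channel belongs; axes as the bay.
- ch1_mid (a point): White printed U-channel standing on end (U seen from above): 64 mm wide, 80 deep from web to leg tips, 45 tall, walls 8, 0.07 to 0.15 kg. Point at the centre of its outline, half-way up; mass centre about 6 mm towards the web. x from the web (outer face at -40 mm) to the open leg tips (+40); y across the legs (outer faces +-32, inner +-24); z up. Loose on the bench at the start, facing any way.
- ch2_mid (a point): White printed U-channel standing on end (U seen from above): 64 mm wide, 80 deep from web to leg tips, 45 tall, walls 8, 0.07 to 0.15 kg. Point at the centre of its outline, half-way up; mass centre about 6 mm towards the web. x from the web (outer face at -40 mm) to the open leg tips (+40); y across the legs (outer faces +-32, inner +-24); z up. Identical to the one of ch1; loose on the bench at the start, facing any way.
- ch3_mid (a point): White printed U-channel standing on end (U seen from above): 64 mm wide, 80 deep from web to leg tips, 45 tall, walls 8, 0.07 to 0.15 kg. Point at the centre of its outline, half-way up; mass centre about 6 mm towards the web. x from the web (outer face at -40 mm) to the open leg tips (+40); y across the legs (outer faces +-32, inner +-24); z up. Identical to ch1 and ch2; already parked in the bay, web within 3 mm of the back wall, legs towards the robot; loose, not fixed.
- ch1_web (a point): Middle of the web (the back) of the channel of point ch1_mid, half its 8 mm thickness in, half-way up: 36 mm from the centre towards own -x. Axes as ch1_mid.
- ch2_web (a point): Middle of the web (the back) of the channel of point ch2_mid, half its 8 mm thickness in, half-way up: 36 mm from the centre towards own -x. Axes as ch2_mid.
- ch3_web (a point): Middle of the web (the back) of the channel of point ch3_mid, half its 8 mm thickness in, half-way up: 36 mm from the centre towards own -x. Axes as ch3_mid.
- wide_mark (a point): Bystander: white U-channel that does not match, 95 mm wide, 60 mm deep, 45 mm tall. Point on its axis 10 mm above the bench.
- angle_mark (a point): Bystander: white L-shaped angle, legs 80 and 80 mm, 35 mm tall, standing on end. Point within its outline 10 mm above the bench.
- scraper_mark (a point): Bystander: flat scraper 200 mm long lying on the bench, point near its middle.
- driver_mark (a point): Bystander: screwdriver lying behind the bay, point near its middle.
- jar_mark (a point): Bystander: small jar 44 mm across, 75 mm tall, point on its axis 10 mm above the bench.
- case_mark (a point): Bystander: flat black calliper case 85 x 200 x 30 mm, point at its centre 10 mm above the bench.
- ipa_mark (a point): Bystander: white bottle 60 mm across, 140 mm tall, point on its axis 10 mm above the bench.
Mind the look-alikes: they are no part of the job. Leave any blue or purple look-alike of the part that bears ch1_mid alone.

How it is judged:
At the end, for the whole second after the job is handed in: Two channels side by side in the bay, legs to the robot, backs within 8 mm of the back wall (one is the parked one); the third between them turned round, its tips within 8 mm of their backs. All flat on the bench (tilt under 0.06 rad) and at rest (angle between ch3_mid's own z axis and vertical below 0.06 rad and height (world z) of ch3_mid below 0.028 m and linear speed of ch3 below 0.02 m/s and x of ch3_web in the frame of bay above -0.012 m and y of ch3_mid in the frame of bay between -0.05 and 0.05 m and x of ch3_mid in the frame of bay below -0.03 m and ((angle between each of ch1_mid, ch2_mid's own z axis and vertical below 0.06 rad and height (world z) of each of ch1_mid, ch2_mid below 0.028 m and linear speed of each of ch1, ch2 below 0.02 m/s and x of ch1_web in the frame of bay above -0.012 m and y of ch1_mid in the frame of bay between -0.05 and 0.05 m and x of ch1_mid in the frame of bay below -0.03 m and x of ch2_mid in the frame of bay above -0.056 m and x of ch2_web in the frame of bay below -0.07 m and y of ch2_mid in the frame of bay between -0.025 and 0.025 m) or (angle between each of ch2_mid, ch1_mid's own z axis and vertical below 0.06 rad and height (world z) of each of ch2_mid, ch1_mid below 0.028 m and linear speed of each of ch2, ch1 below 0.02 m/s and x of ch2_web in the frame of bay above -0.012 m and y of ch2_mid in the frame of bay between -0.05 and 0.05 m and x of ch2_mid in the frame of bay below -0.03 m and x of ch1_mid in the frame of bay above -0.056 m and x of ch1_web in the frame of bay below -0.07 m and y of ch1_mid in the frame of bay between -0.025 and 0.025 m))); the robot touches nothing.
It fails at once if a bystander (wide channel, angle, scraper, screwdriver, jar, case or bottle) is moved more than 30 mm (distance of any of wide_mark, angle_mark, scraper_mark, driver_mark, jar_mark, case_mark, ipa_mark from where it was at the start of the episode above 0.03 m).
It also fails if it takes over 72 s, if anything falls off the work surface, if the arm or the gripper's body presses on something with over 40 N, if the wrist force passes 120 N, or if a joint passes its speed limit or range.

## Working session

There is one attempt and no reset: what is moved stays moved. The work goes in short steps, Python scripts to look and compute and a tool call to move; the robot and the scene stay as the last step left them, time stands still between calls to the robot, and variables do not carry over. Pictures are saved under pics/ and viewed, and the job is handed in when it is done.

Besides the shell and the picture viewer there is one more tool, called after ">>>" by a JSON object that holds its "method" and its "body". drive_tool: Moves the arm, as the interface text tells. Its arguments: {"type":"object","properties":{"rows":{"type":"array"},"grip_force":{"type":"number"}},"required":["rows"]}

```bash
mkdir -p pics; ls
python3 - <<'E'
from bench import ctrl
import cv2,numpy as np
s=ctrl.get_state(); print({k:np.round(v,3).tolist() for k,v in s.items()})
for n in("top","side"):
    d=ctrl.get_image(n); cv2.imwrite(f"pics/{n}0.png",d["img"]); np.savez(f"cam_{n}.npz",K=d["camera_matrix"],R=d["R"],t=d["t"]); print(n,-d["R"].T@d["t"])
E
```

```text
pics
{'time': 0.0, 'joint_positions': [-1.191, 0.322, -0.07, 1.452, 0.023, 1.371, -0.057], 'qd': [-0.001, -0.0, -0.0, -0.001, 0.0, -0.001, -0.0], 'joint_torque': [0.0, -49.128, -0.404, -31.254, -0.064, 0.044, 0.0], 'position': [0.232, 0.606, 0.235], 'tool_rot': [2.587, 1.78, -0.002], 'ft_force': [-0.669, -0.249, -0.565], 'torque': [-0.027, -0.028, 0.002], 'grip_width': 0.999}
top [ 0.32223288 -0.02545489  1.29398987]
side [ 0.51059123 -0.87854945  1.04020998]
```

View pics/top0.png

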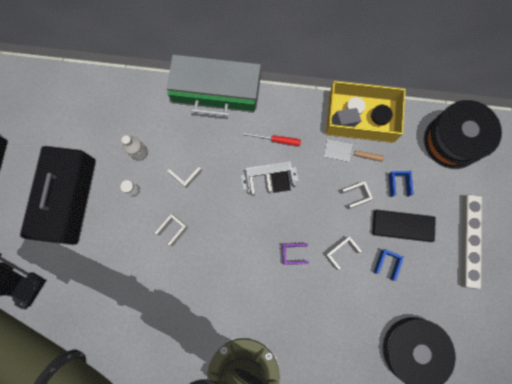

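View pics/side0.png

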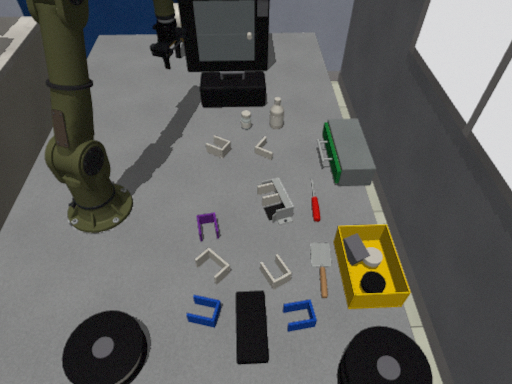

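The top view shows the robot base at about (245,370) and the bay at (270,178). The parked channel is on the bay's left and the dark pad on its right. There are white U's at (172,228), (357,193) and (343,252), and the L angle is at (185,175). Next I'll zoom in and measure them.

```bash
cat > h.py <<'E'
import numpy as np,cv2
def cam(n):
    d=np.load(f"cam_{n}.npz"); return d["K"],d["R"],d["t"]
def ray(n,uv,z):
    K,R,t=cam(n); uv=np.atleast_2d(uv).astype(float)
    d=(R.T@np.linalg.inv(K)@np.c_[uv,np.ones(len(uv))].T).T; c=-R.T@t
    return c+d*((z-c[2])/d[:,2])[:,None]
def proj(n,X):
    K,R,t=cam(n); p=(K@(R@np.atleast_2d(X).T+t[:,None])).T; return p[:,:2]/p[:,2:]
E
python3 - <<'E'
from h import *
im=cv2.imread("pics/top0.png"); print(proj("top",[[.5,0,0],[.5,.1,0],[.6,0,0]]))
hsv=cv2.cvtColor(im,cv2.COLOR_BGR2HSV)
m=((hsv[...,1]<45)&(hsv[...,2]>165)).astype(np.uint8)
n,l,st,c=cv2.connectedComponentsWithStats(m)
for i in range(1,n):
    if st[i,4]>60:
        r=cv2.minAreaRect(np.argwhere(l==i)[:,::-1].astype(np.float32)); 
        b=ray("top",cv2.boxPoints(r),.045)
        print(c[i].round(1),st[i,4],"cen",b.mean(0).round(3),"sides",np.linalg.norm(b[1]-b[0]).round(3),np.linalg.norm(b[2]-b[1]).round(3),"mean",ray("top",c[i],.045)[0].round(3))
crop=lambda x,y,w,h,k,nm:cv2.imwrite(nm,cv2.resize(im[y:y+h,x:x+w],None,fx=k,fy=k,interpolation=cv2.INTER_CUBIC))
crop(235,150,75,56,10,"pics/bay.png"); crop(320,165,70,55,10,"pics/r.png"); crop(140,150,70,100,6,"pics/l.png"); crop(310,225,70,55,10,"pics/w.png")
E
```

```text
[[262.75077628 216.82369634]
 [233.08867119 213.2802068 ]
 [266.28636188 187.7627922 ]]
[31.6 55.7] 123 cen [0.965 0.877 0.045] sides 0.009 0.213 mean [0.965 0.877 0.045]
[94.5 62.8] 163 cen [0.963 0.653 0.045] sides 0.012 0.215 mean [0.964 0.651 0.045]
[147.7  68.7] 115 cen [0.964 0.462 0.045] sides 0.01 0.153 mean [0.964 0.461 0.045]
[287.2  84.4] 165 cen [ 0.961 -0.032  0.045] sides 0.013 0.188 mean [ 0.962 -0.029  0.045]
[424.3  99.6] 101 cen [ 0.962 -0.504  0.045] sides 0.01 0.13 mean [ 0.962 -0.502  0.045]
[356.3 104.1] 173 cen [ 0.919 -0.272  0.045] sides 0.048 0.057 mean [ 0.918 -0.272  0.045]
[209.6 111.2] 76 cen [0.836 0.221 0.045] sides 0.016 0.125 mean [0.833 0.223 0.045]
[125.2 138.9] 67 cen [0.7   0.491 0.045] sides 0.027 0.028 mean [0.701 0.49  0.045]
[338.2 149.8] 485 cen [ 0.747 -0.224  0.045] sides 0.068 0.089 mean [ 0.748 -0.224  0.045]
[132.9 147.6] 79 cen [0.674 0.458 0.045] sides 0.041 0.026 mean [0.674 0.459 0.045]
[270.4 171.6] 640 cen [ 0.633 -0.016  0.045] sides 0.17 0.093 mean [ 0.646 -0.008  0.045]
[183.2 175.4] 176 cen [0.596 0.275 0.045] sides 0.113 0.06 mean [0.599 0.276 0.045]
[125.8 185.4] 133 cen [0.545 0.457 0.045] sides 0.04 0.04 mean [0.543 0.458 0.045]
[361.1 192.1] 188 cen [ 0.608 -0.3    0.045] sides 0.084 0.067 mean [ 0.613 -0.31   0.045]
[474.2 242.2] 859 cen [ 0.499 -0.677  0.045] sides 0.296 0.049 mean [ 0.494 -0.677  0.045]
[171.2 227.2] 203 cen [0.42  0.291 0.045] sides 0.08 0.067 mean [0.425 0.287 0.045]
[342.  250.3] 216 cen [ 0.412 -0.271  0.045] sides 0.098 0.062 mean [ 0.418 -0.263  0.045]
```

View pics/bay.png

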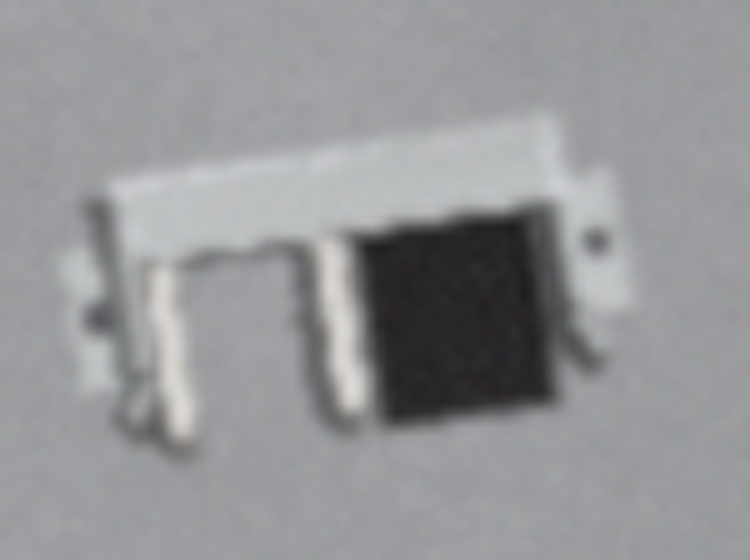

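View pics/r.png

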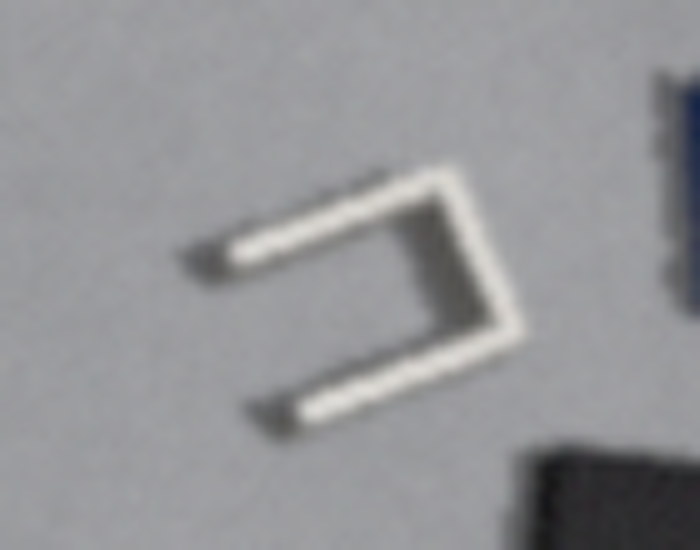

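View pics/l.png

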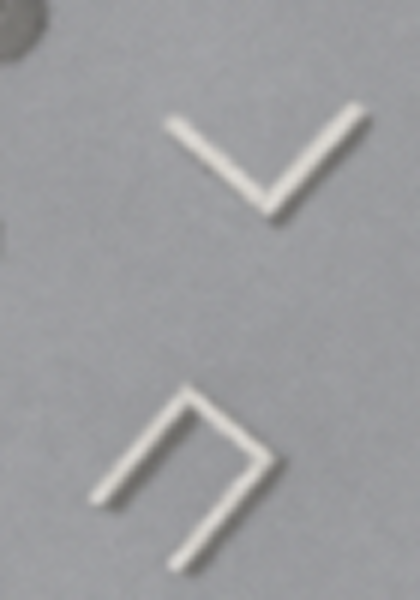

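View pics/w.png

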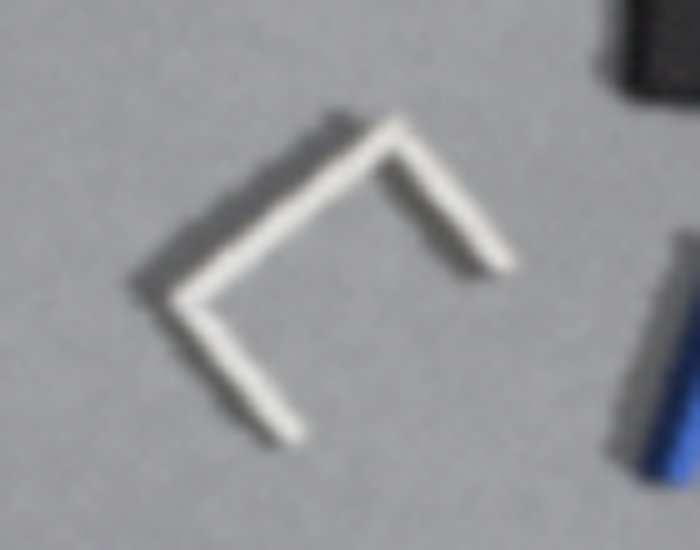

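A and B, the matching 64x80 channels, are at (0.42,0.29) and (0.61,-0.30). The third white U at (0.41,-0.27) is the 95 mm wide one. Now I'll measure these more finely, together with the bay.

```bash
cat > m.py <<'E'
from h import *
def up(n,im,box,k=8):
    x,y,w,h=box; return cv2.resize(im[y:y+h,x:x+w],None,fx=k,fy=k,interpolation=cv2.INTER_CUBIC)
def fullpix(p,box,k=8): return (np.asarray(p)+.5)/k-.5+np.array(box[:2])
def rect(n,im,box,z,lo,k=8,dark=False):
    g=cv2.cvtColor(up(n,im,box,k),cv2.COLOR_BGR2GRAY); m=((g<lo) if dark else (g>lo)).astype(np.uint8)
    nn,l,st,c=cv2.connectedComponentsWithStats(m); i=1+np.argmax(st[1:,4])
    p=fullpix(np.argwhere(l==i)[:,::-1],box,k); w=ray(n,p,z)[:,:2].astype(np.float32)*1000
    r=cv2.minAreaRect(w); b=cv2.boxPoints(r); return w,b
E
python3 - <<'E'
from m import *
im=cv2.imread("pics/top0.png")
for nm,box in(("A",(145,205,55,50)),("B",(335,175,42,40))):
  for lo in (185,195,205):
    w,b=rect("top",im,box,.045,lo); e=[b[1]-b[0],b[2]-b[1]]; L=max(e,key=np.linalg.norm); 
    c=b.mean(0); a=np.degrees(np.arctan2(L[1],L[0])); off=w.mean(0)-c; print(nm,lo,"c",c.round(1),"long ax deg",a.round(1),"size",[np.linalg.norm(v).round(1) for v in e],"web side",off.round(1))
g=cv2.cvtColor(im,cv2.COLOR_BGR2GRAY)
w,b=rect("top",im,(262,160,40,40),0,70,dark=True); e=b[1]-b[0]; print("pad",b.mean(0).round(1),b.round(1).tolist())
print(g[155:200,250:296:3])
E
```

```text
A 185 c [418.9 290.5] long ax deg -32.1 size [np.float32(78.8), np.float32(63.3)] web side [ 6.7 -4.5]
A 195 c [418.9 290.3] long ax deg -31.9 size [np.float32(77.3), np.float32(61.7)] web side [ 6.8 -4.7]
A 205 c [400.4 269. ] long ax deg -31.6 size [np.float32(66.2), np.float32(4.3)] web side [-1.3  0.6]
B 185 c [ 606.9 -299.3] long ax deg -62.2 size [np.float32(79.7), np.float32(64.1)] web side [ 3.9 -8.5]
B 195 c [ 606.6 -299.1] long ax deg -62.2 size [np.float32(78.1), np.float32(62.6)] web side [ 3.6 -8.3]
B 205 c [ 606.3 -298.9] long ax deg -62.2 size [np.float32(76.2), np.float32(60.9)] web side [ 2.8 -7.7]
pad [628.5 -45.4] [[588.9000244140625, -25.100000381469727], [605.0, -83.19999694824219], [668.2000122070312, -65.69999694824219], [652.0999755859375, -7.599999904632568]]
[[158 156 159 159 160 161 159 160 159 159 156 155 154 154 154 156]
 [157 158 161 161 160 161 158 161 160 160 156 156 155 153 157 155]
 [156 160 159 160 158 161 159 160 159 159 156 157 154 154 156 157]
 [156 161 158 162 160 162 161 159 158 159 158 156 158 155 156 157]
 [159 159 159 162 160 163 162 159 158
[... 2010 characters left out ...]
  39  41  43  44  56 156 158]
 [131 212 157 158 156 149 122 160  46  40  48  63  76  98 155 158]
 [112 212 155 158 155 152 105 138  51  61  88 108 122 146 155 157]
 [100 202 156 158 156 154 110 138  93 109 140 151 150 156 158 159]
 [ 99 175 158 156 158 157 136 146 143 151 157 158 157 157 156 155]
 [122 131 157 155 157 156 153 154 158 159 160 160 158 158 157 155]
 [146 124 155 156 156 156 157 159 160 161 158 158 157 157 155 153]
 [156 141 157 156 157 158 155 162 156 160 157 158 158 158 155 158]
 [155 152 156 154 156 157 155 160 157 155 156 156 157 159 157 155]
 [156 156 158 156 154 157 156 160 159 157 155 158 156 159 156 156]
 [155 158 157 156 156 160 158 156 157 158 155 157 156 157 156 158]]
```

Run:
```python
from m import *
im=cv2.imread("pics/side0.png")
for nm,box in(("sA",(200,130,40,32)),("sbay",(250,170,55,60)),("sB",(250,245,50,50))):
    cv2.imwrite(f"pics/{nm}.png",up("side",im,box,10))
```

```text
(no output)
```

View pics/sbay.png

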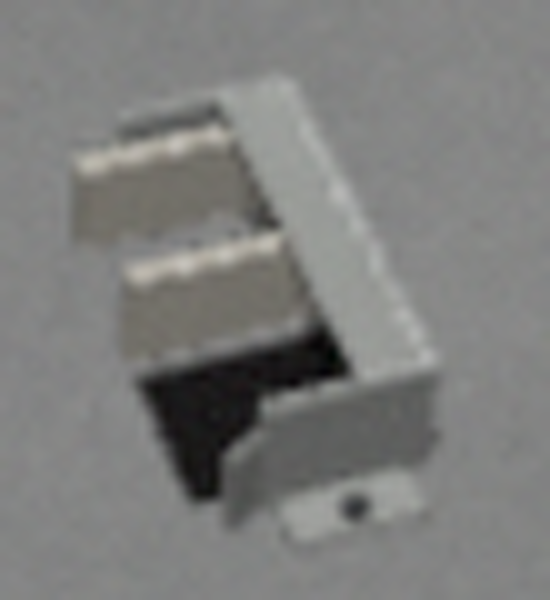

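Run:
```python
from m import *
g=cv2.cvtColor(cv2.imread("pics/top0.png"),cv2.COLOR_BGR2GRAY).astype(float)
def line(P): # fit in world
    vx,vy,x,y=cv2.fitLine(np.float32(P),cv2.DIST_HUBER,0,.1,.01).ravel(); return np.array([x,y]),np.array([vx,vy])
bk=[];fr=[]
for u in range(249,289):
    c=g[:,u]
    for v in range(156,176):
        if c[v]<174<=c[v+1]: bk.append((u,v+(174-c[v])/(c[v+1]-c[v]))); break
for u in range(272,287):
    c=g[:,u]
    for v in range(168,180):
        if c[v]>=115>c[v+1]: fr.append((u,v+(c[v]-115)/(c[v]-c[v+1]))); break
for P,n in((bk,"back"),(fr,"front")):
    w=ray("top",P,.055)[:,:2]*1000; p,d=line(w); d*=np.sign(-d[1]); print(n,p.round(1),"bay yaw",np.degrees(np.arctan2(d[0],-d[1])).round(2)*-1, len(P)); 
# legs of parked
for box in((249,174,8,24),(265,172,10,24)):
    x0,y0,W,H=box; P=[]
    for v in range(y0,y0+H):
        r=np.clip(g[v,x0:x0+W]-165,0,None)
        if r.sum()>25: P.append((x0+(r*np.arange(W)).sum()/r.sum(),v))
    w=ray("top",P,.045)[:,:2]*1000; p,d=line(w); d*=np.sign(d[0]); print("leg",w[0].round(1),w[-1].round(1),p.round(1),"yaw",np.degrees(np.arctan2(d[1],d[0])).round(2))
# lip end corners in px from crop bay.png (10x): 
px=lambda p:(np.array(p)+.5)/10-.5+[235,150]
for p in([[108,182],[553,118],[560,200],[130,262]]): print(p,(ray("top",px(p),.055)[0]*1000).round(1))
for p,z in(([383,425],0),([553,402],0),([190,440],.045),([358,410],.045)): print(p,(ray("top",px(p),z)[0]*1000).round(1))
ps=lambda p:(np.array(p)+.5)/10-.5+[250,170]
print("side:")
for p,z in(([285,78],.055),([440,360],.055),([220,95],.055),([355,380],.055),([78,163],.045),([128,272],.045),([222,133],.045),([282,240],.045),([195,500],0),([145,382],0)): print(p,(ray("side",ps(p),z)[0]*1000).round(1))
```

```text
back [668.7   1.3] bay yaw -14.84 40
front [647.7 -37.6] bay yaw -15.22 15
leg [630.7  52.5] [571.   41.3] [598.   48.4] yaw 14.63
leg [643.6   2.3] [584.2 -12.9] [614.1  -5. ] yaw 15.22
[108, 182] [646.7  75.1  55. ]
[553, 118] [685.8 -67.6  55. ]
[560, 200] [658.3 -72.8  55. ]
[130, 262] [620.8  64.5  55. ]
[383, 425] [587.9 -23.8   0. ]
[553, 402] [602.7 -80.    0. ]
[190, 440] [566.2  38.1  45. ]
[358, 410] [582.7 -15.2  45. ]
side:
[285, 78] [641.9  73.5  55. ]
[440, 360] [683.9 -63.8  55. ]
[220, 95] [617.3  65.8  55. ]
[355, 380] [653.7 -71.5  55. ]
[78, 163] [564.  43.  45.]
[128, 272] [579.2 -10.5  45. ]
[222, 133] [617.7  56.   45. ]
[282, 240] [635.3   2.5  45. ]
[195, 500] [599.9 -78.9   0. ]
[145, 382] [585.5 -24.3   0. ]
```

```bash
cat > go.py <<'E'
import sys
from h import *
from scipy.spatial.transform import Rotation as Rn
O=np.array([639*.96547-(-169.2)*.26050, 639*.26050+(-169.2)*.96547]); YAW=15.1
def bay(x,y):
    a=np.radians(YAW); return O+x*np.array([np.cos(a),np.sin(a)])+y*np.array([-np.sin(a),np.cos(a)])
def tobay(X,Y):
    a=np.radians(YAW); d=np.array([X,Y])-O; return np.array([d@[np.cos(a),np.sin(a)],d@[-np.sin(a),np.cos(a)]])
def show(targets):
    from bench import ctrl
    s=ctrl.get_state(); R=Rn.from_rotvec(s["tool_rot"]).as_matrix(); p=np.array(s["position"])*1000
    th=np.degrees(np.arctan2(R[1,0],R[0,0]))
    print("t",round(s["time"],2),"p",p.round(1),"th",th.round(2),"bay",tobay(*p[:2]).round(1),"grip",round(87*float(s["grip_width"]),1),"F",np.round(s["ft_force"],1),"tilt",np.degrees(np.arccos(-R[2,2])).round(2),"j",np.round(s["joint_positions"],2))
    for x,y,z,t in targets:
        d=R.T@(np.array([x,y,z])-p); print((d/300).round(4),"spin",round(-((t-th+180)%360-180)/180,4))
E
python3 - <<'E'
from go import *
print(O, bay(-100,-35.5), bay(-48,0))
show([(418.9,290.5,200,58.1),(418.9,290.5,22,58.1)])
E
```

```text
[661.01193    3.101976] [573.71257697 -57.22275326] [614.66924372  -9.40224041]
t 0.1 p [232.4 606.5 235.6] th 69.04 bay [-256.6  694.3] grip 87.1 F [-0.   0.  -0.4] tilt 0.1 j [-1.19  0.32 -0.07  1.45  0.02  1.37 -0.06]
[-0.7612  0.9573  0.12  ] spin 0.0608
[-0.7602  0.9573  0.7133] spin 0.0608
```

>>> {"method": "drive_tool", "body": {"rows": [[[-0.38,0.48,0.05,0.03,0],[-0.761,0.957,0.12,0.061,0],[-0.761,0.957,0.12,0.061,0],[-0.761,0.957,0.12,0.061,0],[-0.761,0.957,0.12,0.061,0],[-0.761,0.957,0.12,0.061,0],[-0.761,0.957,0.12,0.061,0],[-0.761,0.957,0.12,0.061,0],[-0.761,0.957,0.12,0.061,0],[-0.761,0.957,0.3,0.061,0],[-0.761,0.957,0.4,0.061,0],[-0.761,0.957,0.4,0.061,0]]]}}

```text
time: 1.6
position: [0.4167, 0.2911, 0.1143]
tool_rot: [2.744, 1.527, -0.008]
ft_force: [-1.0, -0.2, 0.2]
grip_width: 1.001
```

Run:
```python
from go import *
from bench import ctrl
show([(418.9,290.5,22,58.1)])
for n in("top","side"):
    cv2.imwrite(f"pics/{n}1.png",ctrl.get_image(n)["img"])
im=cv2.imread("pics/side1.png"); cv2.imwrite("pics/s1c.png",cv2.resize(im[80:200,150:290],None,fx=5,fy=5,interpolation=cv2.INTER_CUBIC))
```

```text
t 1.6 p [416.7 291.1 114.3] th 58.2 bay [-160.9  341.7] grip 87.1 F [-1.  -0.2  0.2] tilt 0.31 j [-0.83  0.12  0.18  1.95 -0.02  1.08  0.38]
[0.0039 0.0078 0.3077] spin 0.0006
```

View pics/s1c.png

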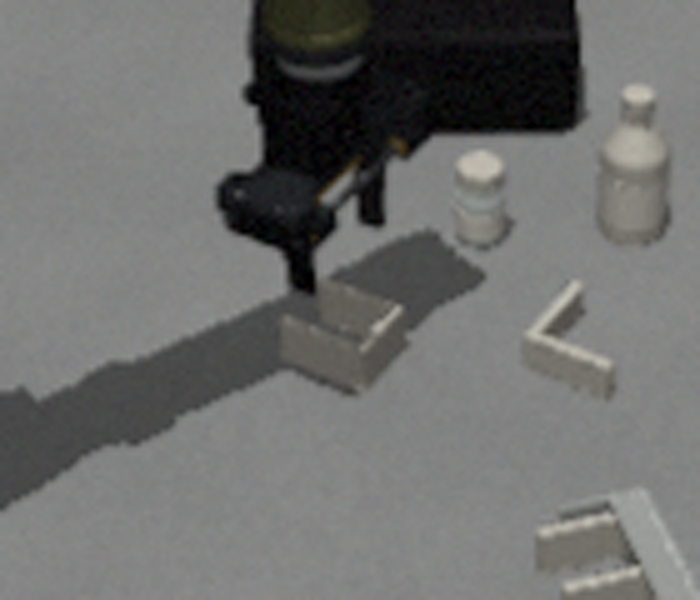

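The fingers straddle channel A cleanly: in the crop they are at about (300,270) and (370,205), with A at (345,340). I'll go down and grip.

>>> {"method": "drive_tool", "body": {"rows": [[[0.004,0.008,0.17,0,0],[0.004,0.008,0.308,0,0],[0.004,0.008,0.308,0,0],[0.004,0.008,0.308,0,255],[0.004,0.008,0.308,0,255],[0.004,0.008,0.308,0,255],[0.004,0.008,0.308,0,255],[0.004,0.008,0.308,0,255]]], "grip_force": 25}}

```text
time: 2.7
position: [0.4224, 0.2913, 0.0256]
tool_rot: [-2.747, -1.524, -0.003]
ft_force: [-1.5, -1.8, 7.6]
grip_width: 0.732
```

Run:
```python
from go import *
show([(*bay(-102,-35.5),120,105.1),(*bay(-102,-35.5),60,105.1)])
```

```text
t 2.7 p [422.4 291.3  25.6] th 58.06 bay [-155.3  340.5] grip 63.7 F [-1.5 -1.8  7.6] tilt 0.1 j [-0.82  0.24  0.18  2.01 -0.06  0.89  0.4 ]
[-0.7234  1.0384 -0.3155] spin -0.2613
[-0.7238  1.0383 -0.1155] spin -0.2613
```

>>> {"method": "drive_tool", "body": {"rows": [[[0,0,-0.2,0,255],[-0.05,0.07,-0.33,-0.02,255],[-0.2,0.3,-0.36,-0.08,255],[-0.4,0.55,-0.36,-0.14,255],[-0.55,0.78,-0.36,-0.2,255],[-0.68,0.95,-0.36,-0.261,255],[-0.68,0.95,-0.36,-0.261,255],[-0.68,0.95,-0.36,-0.261,255],[-0.68,0.95,-0.36,-0.261,255],[-0.68,0.95,-0.36,-0.261,255],[-0.68,0.95,-0.36,-0.261,255]]]}}

```text
time: 4.08
position: [0.5553, -0.0311, 0.132]
tool_rot: [-1.908, -2.495, -0.001]
ft_force: [0.3, 0.5, -0.8]
grip_width: 0.729
```

Run:
```python
from go import *
from bench import ctrl
show([(*bay(-102,-35.5),120,105.1),(*bay(-102,-35.5),60,105.1),(*bay(-102,-35.5),26,105.1)])
for n in("top","side"):
    cv2.imwrite(f"pics/{n}2.png",ctrl.get_image(n)["img"])
im=cv2.imread("pics/side2.png"); cv2.imwrite("pics/s2c.png",cv2.resize(im[110:260,170:350],None,fx=4,fy=4,interpolation=cv2.INTER_CUBIC))
```

```text
t 4.08 p [555.3 -31.1 132. ] th 105.19 bay [-111.    -5.5] grip 63.4 F [ 0.3  0.5 -0.8] tilt 0.06 j [-0.37  0.21  0.43  1.83 -0.1   1.12  1.93]
[-0.1002  0.0298  0.04  ] spin 0.0005
[-0.1004  0.0299  0.24  ] spin 0.0005
[-0.1005  0.0299  0.3533] spin 0.0005
```

View pics/s2c.png

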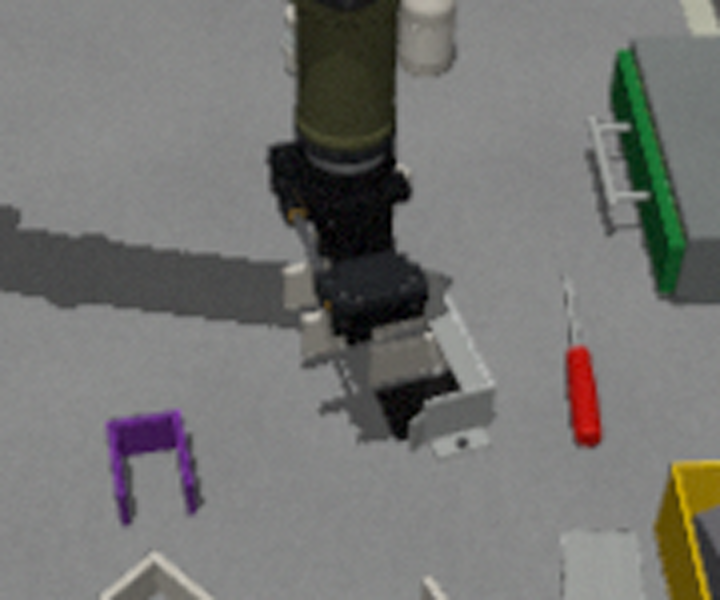

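>>> {"method": "drive_tool", "body": {"rows": [[[-0.1,0.03,0.03,0,255],[-0.1,0.03,0.16,0,255],[-0.1,0.03,0.28,0,255],[-0.1,0.03,0.34,0,255],[-0.1,0.03,0.353,0,255],[-0.1,0.03,0.353,0,255],[-0.1,0.03,0.353,0,255]]]}}

```text
time: 5.05
position: [0.5733, -0.0597, 0.0276]
tool_rot: [1.91, 2.492, 0.003]
ft_force: [0.7, -0.2, 0.2]
grip_width: 0.735
```

Run:
```python
from go import *
from bench import ctrl
show([(*bay(-95,-35.5),26,105.1)])
for n in("top","side"):
    cv2.imwrite(f"pics/{n}3.png",ctrl.get_image(n)["img"])
a=cv2.imread("pics/side3.png")[160:250,210:310]; cv2.imwrite("pics/s3c.png",cv2.resize(a,None,fx=6,fy=6,interpolation=cv2.INTER_CUBIC))
```

```text
t 5.05 p [573.3 -59.7  27.6] th 105.05 bay [-101.   -37.8] grip 64.0 F [ 0.7 -0.2  0.2] tilt 0.16 j [-0.3   0.38  0.42  1.87 -0.19  0.93  2.04]
[0.0075 0.0201 0.0055] spin -0.0003
```

View pics/s3c.png

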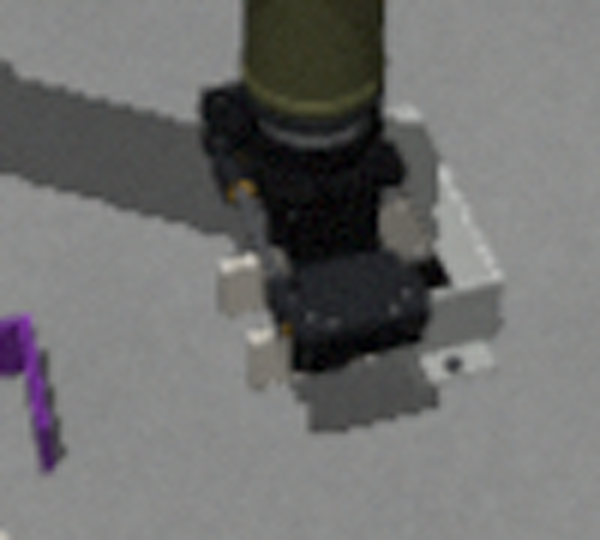

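>>> {"method": "drive_tool", "body": {"rows": [[[0.008,0,0.005,0,255],[0.008,0.012,0.006,0,255],[0.008,0.02,0.006,0,255],[0.008,0.02,0.006,0,255],[0.008,0.02,0.006,0,255]]]}}

```text
time: 5.78
position: [0.5771, -0.0564, 0.0257]
tool_rot: [-1.912, -2.493, 0.0]
ft_force: [-3.8, -1.5, 6.6]
grip_width: 0.734
```

Run:
```python
from go import *
show([(*bay(-95,-35.5),26,105.1)])
```

```text
t 5.78 p [577.1 -56.4  25.7] th 105.02 bay [-96.5 -35.6] grip 63.8 F [-3.8 -1.5  6.6] tilt 0.02 j [-0.3   0.39  0.42  1.86 -0.19  0.94  2.04]
[ 0.0005  0.005  -0.0011] spin -0.0004
```

>>> {"method": "drive_tool", "body": {"rows": [[[0,0,0,0,0],[0,0,0,0,0],[0,0,0,0,0],[0,0,-0.15,0,0],[0,-0.05,-0.27,0,0],[0,-0.2,-0.4,0,100],[0,-0.5,-0.4,0,100],[0,-0.5,-0.4,0,100],[0,-0.5,-0.4,0,100]]]}}

```text
time: 6.9
position: [0.4309, -0.0951, 0.1446]
tool_rot: [-1.913, -2.491, -0.003]
ft_force: [0.5, -0.2, 0.4]
grip_width: 0.651
```

Run:
```python
from go import *
from bench import ctrl
show([(*bay(-130,-35.5),25,105.1)])
for n in("top","side"):
    cv2.imwrite(f"pics/{n}4.png",ctrl.get_image(n)["img"])
a=cv2.imread("pics/side4.png")[160:250,210:310]; b=cv2.imread("pics/top4.png")[145:235,220:320]; cv2.imwrite("pics/s4c.png",cv2.resize(np.hstack([a,b]),None,fx=4,fy=4,interpolation=cv2.INTER_CUBIC))
```

```text
t 6.9 p [430.9 -95.1 144.6] th 104.95 bay [-247.7  -34.8] grip 56.6 F [ 0.5 -0.2  0.4] tilt 0.11 j [-0.34 -0.08  0.48  2.08  0.04  1.14  1.96]
[-0.0018  0.3919  0.399 ] spin -0.0008
```

View pics/s4c.png

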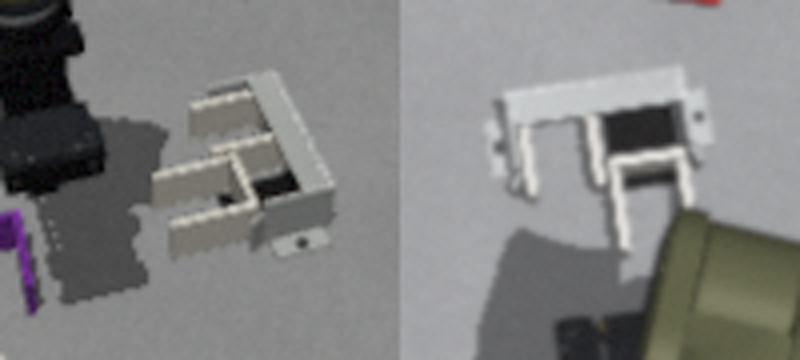

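>>> {"method": "drive_tool", "body": {"rows": [[[-0.002,0.15,0.15,0,125],[-0.002,0.24,0.3,0,125],[-0.002,0.24,0.4,0,125],[-0.002,0.24,0.4,0,125],[-0.002,0.27,0.4,0,125],[-0.002,0.32,0.4,0,125],[-0.002,0.36,0.4,0,125],[-0.002,0.4,0.4,0,125],[-0.002,0.44,0.4,0,125],[-0.002,0.47,0.4,0,125],[-0.002,0.49,0.4,0,125],[-0.002,0.49,0.4,0,125]]]}}

```text
time: 8.5
position: [0.5749, -0.0569, 0.0244]
tool_rot: [1.911, 2.493, 0.0]
ft_force: [-0.2, 0.4, -0.4]
grip_width: 0.508
```

Run:
```python
from go import *
from bench import ctrl
show([(*bay(-90,-35.5),25,105.1)])
for n in("top","side"):
    cv2.imwrite(f"pics/{n}5.png",ctrl.get_image(n)["img"])
a=cv2.imread("pics/side5.png")[160:250,210:310]; b=cv2.imread("pics/top5.png")[145:235,220:320]; cv2.imwrite("pics/s5c.png",cv2.resize(np.hstack([a,b]),None,fx=4,fy=4,interpolation=cv2.INTER_CUBIC))
```

```text
t 8.5 p [574.9 -56.9  24.4] th 105.06 bay [-98.7 -35.5] grip 44.2 F [-0.2  0.4 -0.4] tilt 0.02 j [-0.33  0.39  0.45  1.86 -0.21  0.93  2.05]
[ 0.0001  0.0291 -0.0021] spin -0.0002
```

View pics/s5c.png

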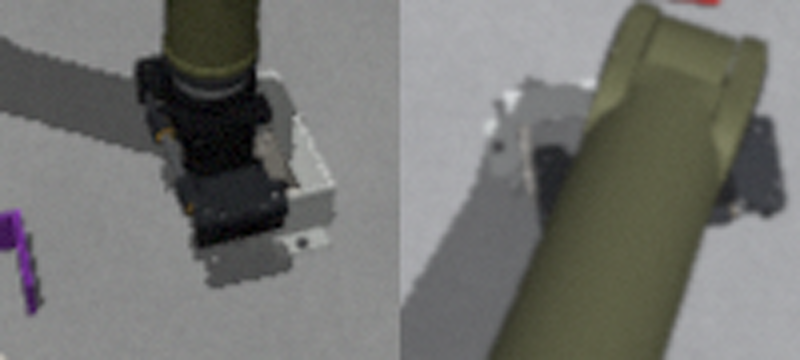

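>>> {"method": "drive_tool", "body": {"rows": [[[0,0.01,0,0,125],[0,0.02,0,0,125],[0,0.03,0,0,125],[0,0.037,0,0,125],[0,0.037,0,0,125]]]}}

```text
time: 9.22
position: [0.5815, -0.0553, 0.024]
tool_rot: [-1.908, -2.488, 0.008]
ft_force: [-10.4, -1.5, 7.5]
grip_width: 0.512
```

Run:
```python
from go import *
show([(*bay(-90,-35.5),25,105.1)])
```

```text
t 9.22 p [581.5 -55.3  24. ] th 105.01 bay [-92.  -35.7] grip 44.5 F [-10.4  -1.5   7.5] tilt 0.47 j [-0.33  0.41  0.45  1.84 -0.21  0.95  2.05]
[ 0.0006  0.0065 -0.0035] spin -0.0005
```

>>> {"method": "drive_tool", "body": {"rows": [[[0,0.01,0,0,125],[0,0.02,0,0,125],[0,0.02,0,0,125],[0,0.02,0,0,125]]]}}

```text
time: 9.72
position: [0.5816, -0.0553, 0.0234]
tool_rot: [-1.903, -2.479, 0.02]
ft_force: [-24.3, -3.9, 18.2]
grip_width: 0.509
```

Run:
```python
from go import *
show([(*bay(-90,-35.5),25,105.1)])
```

```text
t 9.72 p [581.6 -55.3  23.4] th 104.97 bay [-91.9 -35.7] grip 44.3 F [-24.3  -3.9  18.2] tilt 1.16 j [-0.33  0.42  0.45  1.83 -0.21  0.96  2.05]
[ 0.0008  0.0062 -0.0054] spin -0.0007
```

>>> {"method": "drive_tool", "body": {"rows": [[[0,-0.03,0,0,125],[0,-0.15,-0.05,0,125],[0,-0.2,-0.2,0,60],[0,-0.25,-0.4,0,0],[-0.3,-0.3,-0.5,0.06,0],[-0.6,-0.3,-0.5,0.12,0],[-0.8,-0.2,-0.5,0.18,0],[-0.8,-0.2,-0.5,0.24,0],[-0.8,-0.2,-0.5,0.3,0],[-0.8,-0.2,-0.5,0.36,0],[-0.8,-0.2,-0.5,0.429,0],[-0.8,-0.2,-0.5,0.429,0],[-0.8,-0.2,-0.5,0.429,0]]]}}

```text
time: 11.35
position: [0.5957, -0.2998, 0.1745]
tool_rot: [3.048, 0.76, 0.001]
ft_force: [0.0, 0.3, -0.5]
grip_width: 1.0
```

Run:
```python
from go import *
from bench import ctrl
show([(606.7,-299.2,110,27.8)])
for n in("top","side"):
    cv2.imwrite(f"pics/{n}6.png",ctrl.get_image(n)["img"])
a=cv2.imread("pics/side6.png")[160:250,210:310]; b=cv2.imread("pics/top6.png")[145:235,220:320]; cv2.imwrite("pics/s6c.png",cv2.resize(np.hstack([a,b]),None,fx=4,fy=4,interpolation=cv2.INTER_CUBIC))
```

```text
t 11.35 p [ 595.7 -299.8  174.5] th 27.99 bay [-142.  -275.5] grip 87.0 F [ 0.   0.3 -0.5] tilt 0.03 j [-0.17  0.49  0.82  1.51 -0.36  1.3   1.18]
[0.0333 0.0153 0.215 ] spin 0.0011
```

View pics/s6c.png

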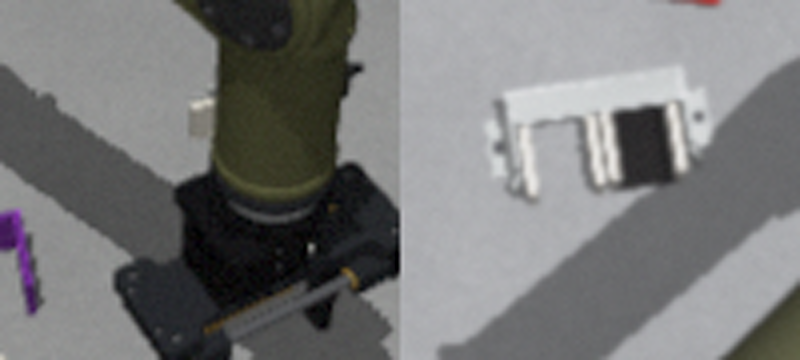

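View pics/side6.png

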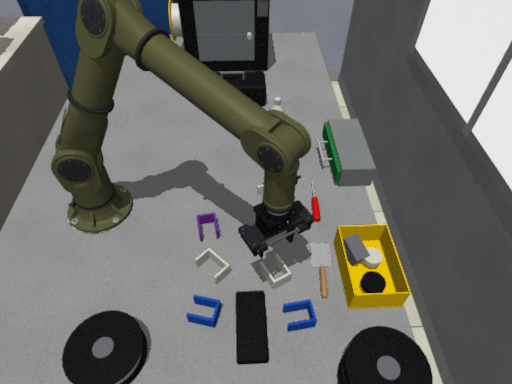

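Channel A is seated beside the parked one with its tips level (top crop: (616,188) and (683,175), against (530,195) and (600,187)). Now for B.

Run:
```python
from go import *
show([(610.4,-306.3,24,27.8)])
```

```text
t 11.45 p [ 595.6 -299.9  174.6] th 27.95 bay [-142.1 -275.5] grip 87.0 F [ 0.3 -0.2  0.1] tilt 0.03 j [-0.17  0.49  0.82  1.51 -0.36  1.3   1.17]
[0.0335 0.0419 0.5019] spin 0.0008
```

>>> {"method": "drive_tool", "body": {"rows": [[[0.033,0.042,0.1,0,0],[0.033,0.042,0.25,0,0],[0.033,0.042,0.4,0,0],[0.033,0.042,0.5,0,0],[0.033,0.042,0.5,0,0],[0.033,0.042,0.5,0,255],[0.033,0.042,0.5,0,255],[0.033,0.042,0.5,0,255],[0.033,0.042,0.5,0,255],[0.033,0.042,0.5,0,255]]], "grip_force": 30}}

```text
time: 12.7
position: [0.6105, -0.3072, 0.0259]
tool_rot: [3.048, 0.755, 0.002]
ft_force: [0.8, 1.2, 6.7]
grip_width: 0.733
```

Run:
```python
from go import *
show([(*bay(-165,0),110,-74.9)])
```

```text
t 12.7 p [ 610.5 -307.2   25.9] th 27.82 bay [-129.6 -286.4] grip 63.7 F [0.8 1.2 6.7] tilt 0.1 j [-0.1   0.66  0.73  1.59 -0.49  1.08  1.25]
[ 0.0954 -0.9569 -0.2815] spin 0.5707
```

>>> {"method": "drive_tool", "body": {"rows": [[[0,0,-0.15,0,255],[0,-0.05,-0.3,0.03,255],[0.03,-0.25,-0.35,0.08,255],[0.05,-0.45,-0.35,0.14,255],[0.07,-0.65,-0.35,0.2,255],[0.09,-0.8,-0.35,0.26,255],[0.095,-0.957,-0.35,0.32,255],[0.095,-0.957,-0.35,0.38,255],[0.095,-0.957,-0.35,0.44,255],[0.095,-0.957,-0.35,0.5,255],[0.095,-0.957,-0.35,0.56,255],[0.095,-0.957,-0.35,0.571,255],[0.095,-0.957,-0.35,0.571,255],[0.095,-0.957,-0.35,0.571,255],[0.095,-0.957,-0.35,0.571,255]]]}}

```text
time: 14.58
position: [0.5011, -0.0393, 0.1294]
tool_rot: [-2.494, 1.91, 0.0]
ft_force: [-0.2, -1.2, -1.2]
grip_width: 0.732
```

Run:
```python
from go import *
from bench import ctrl
show([(*bay(-165,0),110,-74.9)])
for n in("top","side"):
    cv2.imwrite(f"pics/{n}7.png",ctrl.get_image(n)["img"])
a=cv2.imread("pics/side7.png")[150:270,170:310]; b=cv2.imread("pics/top7.png")[145:265,200:340]; cv2.imwrite("pics/s7c.png",cv2.resize(np.hstack([a,b]),None,fx=2.8,fy=2.8,interpolation=cv2.INTER_CUBIC))
```

```text
t 14.57 p [501.1 -39.3 129.4] th -74.9 bay [-165.4    0.7] grip 63.7 F [-0.2 -1.2 -1.2] tilt 0.01 j [-1.07  0.17  1.19  1.97 -0.18  1.11 -1.11]
[ 0.0023 -0.0013  0.0648] spin 0.0
```

View pics/s7c.png

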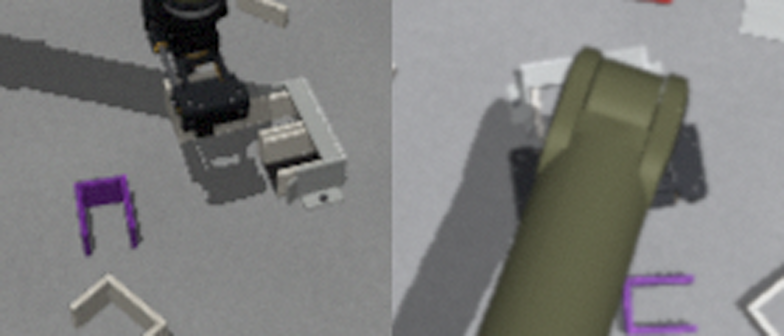

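>>> {"method": "drive_tool", "body": {"rows": [[[0.002,-0.1,0,0,255],[0.002,-0.2,0,0,255],[0.002,-0.273,0,0,255],[0.002,-0.273,0,0,255],[0.002,-0.273,0,0,255],[0.002,-0.273,0,0,255]]]}}

```text
time: 15.42
position: [0.5796, -0.019, 0.1295]
tool_rot: [-2.492, 1.912, 0.001]
ft_force: [-0.5, -0.2, -1.8]
grip_width: 0.735
```

Run:
```python
from go import *
from bench import ctrl
show([(*bay(-83,0),60,-74.9)])
for n in("top","side"):
    cv2.imwrite(f"pics/{n}8.png",ctrl.get_image(n)["img"])
a=cv2.imread("pics/side8.png")[150:250,210:310]; cv2.imwrite("pics/s8c.png",cv2.resize(a,None,fx=6,fy=6,interpolation=cv2.INTER_CUBIC))
```

```text
t 15.43 p [579.6 -19.  129.5] th -74.99 bay [-84.4  -0.1] grip 64.0 F [-0.5 -0.2 -1.8] tilt 0.05 j [-0.88  0.41  1.07  1.79 -0.39  1.17 -1.  ]
[-0.0003 -0.0046  0.2317] spin -0.0005
```

View pics/s8c.png

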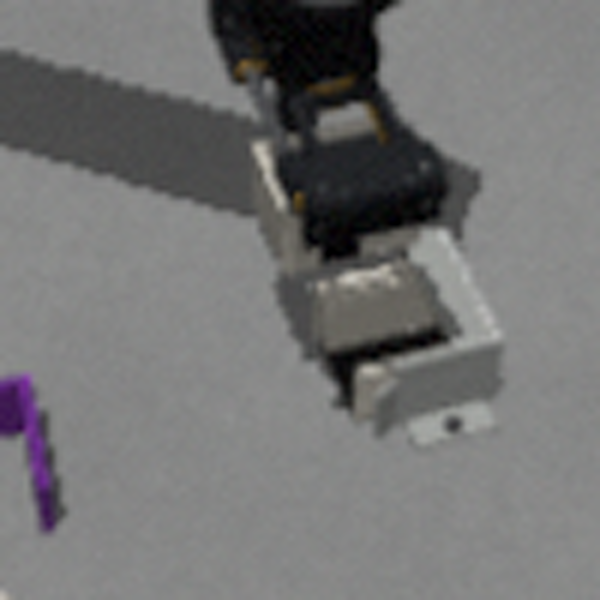

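>>> {"method": "drive_tool", "body": {"rows": [[[0,0,0.1,0,255],[0,0,0.18,0,255],[0,0,0.24,0,255],[0,0,0.29,0,255],[0,0,0.33,0,255],[0,0,0.34,0,255],[0,0,0.34,0,255],[0,0,0.34,0,255]]]}}

```text
time: 16.52
position: [0.581, -0.0187, 0.0281]
tool_rot: [-2.492, 1.911, -0.001]
ft_force: [0.1, 0.2, -2.5]
grip_width: 0.734
```

Run:
```python
from go import *
from bench import ctrl
show([(*bay(-56,0),26,-74.9)])
for n in("top","side"):
    cv2.imwrite(f"pics/{n}9.png",ctrl.get_image(n)["img"])
a=cv2.imread("pics/side9.png")[150:250,210:310]; cv2.imwrite("pics/s9c.png",cv2.resize(a,None,fx=6,fy=6,interpolation=cv2.INTER_CUBIC))
```

```text
t 16.52 p [581.  -18.7  28.1] th -74.96 bay [-82.9  -0.2] grip 63.8 F [ 0.1  0.2 -2.5] tilt 0.07 j [-0.79  0.54  0.96  1.87 -0.52  1.01 -0.91]
[-0.0008 -0.0897  0.007 ] spin -0.0003
```

View pics/s9c.png

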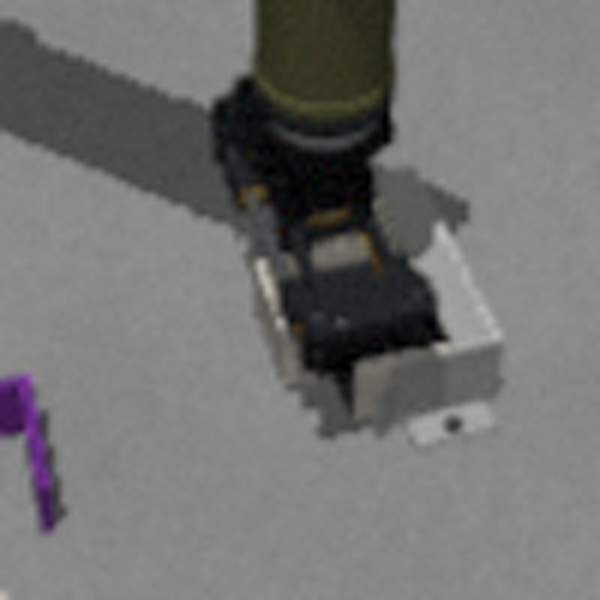

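>>> {"method": "drive_tool", "body": {"rows": [[[-0.001,0,0.005,0,255],[-0.001,-0.025,0.005,0,255],[-0.001,-0.05,0.005,0,255],[-0.001,-0.07,0.005,0,255],[-0.001,-0.085,0.005,0,255],[-0.001,-0.085,0.005,0,255]]]}}

```text
time: 17.38
position: [0.6033, -0.0122, 0.0259]
tool_rot: [2.491, -1.909, -0.006]
ft_force: [-7.4, 0.5, 5.1]
grip_width: 0.732
```

Run:
```python
from go import *
show([(*bay(-56,0),26,-74.9)])
```

```text
t 17.38 p [603.3 -12.2  25.9] th -74.92 bay [-59.7   0.3] grip 63.7 F [-7.4  0.5  5.1] tilt 0.28 j [-0.76  0.59  0.93  1.81 -0.54  1.04 -0.92]
[ 0.0009 -0.0125 -0.0004] spin -0.0001
```

>>> {"method": "drive_tool", "body": {"rows": [[[0,-0.01,0,0,255],[0,-0.02,0,0,255],[0,-0.03,0,0,255],[0,-0.03,0,0,255]]]}}

```text
time: 17.88
position: [0.6041, -0.012, 0.0255]
tool_rot: [2.482, -1.905, -0.028]
ft_force: [-26.2, -1.4, 22.5]
grip_width: 0.735
```

Run:
```python
from go import *
show([(*bay(-56,0),26,-74.9)])
```

```text
t 17.88 p [604.1 -12.   25.5] th -75.01 bay [-58.9   0.3] grip 63.9 F [-26.2  -1.4  22.5] tilt 1.24 j [-0.74  0.6   0.93  1.79 -0.54  1.06 -0.92]
[ 0.0009 -0.0095 -0.0017] spin -0.0006
```

>>> {"method": "drive_tool", "body": {"rows": [[[0,0.025,0,0,255],[0,0.025,0,0,255],[0,0.025,0,0,40],[0,0.025,0,0,40],[0,0.025,0,0,40],[0,0.025,0,0,40],[0,0.025,-0.05,0,40],[0,0.025,-0.15,0,40],[0,0.025,-0.3,0,40],[0,0.05,-0.5,0,40],[0,0.5,-0.5,0,40],[0,0.5,-0.5,0,40],[0,0.5,-0.5,0,40]]]}}

```text
time: 19.5
position: [0.4673, -0.0495, 0.1758]
tool_rot: [-2.49, 1.912, 0.003]
ft_force: [0.5, 0.5, 0.3]
grip_width: 0.84
```

Run:
```python
from go import *
from bench import ctrl
show([])
for n in("top","side"):
    cv2.imwrite(f"pics/{n}10.png",ctrl.get_image(n)["img"])
a=cv2.imread("pics/side10.png")[160:240,240:330]; b=cv2.imread("pics/top10.png")[145:225,225:315]; cv2.imwrite("pics/s10c.png",cv2.resize(np.hstack([a,b]),None,fx=4.4,fy=4.4,interpolation=cv2.INTER_CUBIC))
```

```text
t 19.5 p [467.3 -49.5 175.8] th -75.05 bay [-200.7   -0.3] grip 73.1 F [0.5 0.5 0.3] tilt 0.17 j [-1.16 -0.14  1.15  1.99  0.13  1.21 -1.36]
```

View pics/s10c.png

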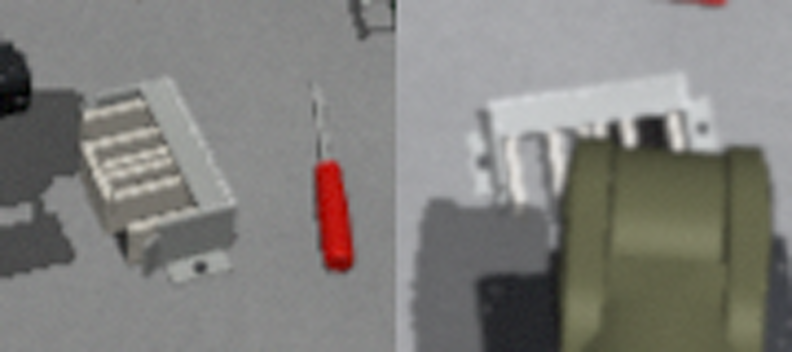

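View pics/top10.png

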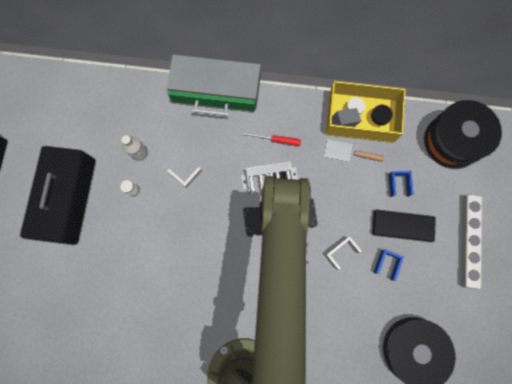

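>>> {"method": "drive_tool", "body": {"rows": [[[-0.2,0,-0.1,0,40],[-0.4,0,-0.1,0,40],[-0.6,0,-0.1,0,40],[-0.75,0,-0.1,0,40],[-0.75,0,-0.1,0,40],[-0.75,0,-0.1,0,40]]]}}

```text
time: 20.35
position: [0.4114, 0.1684, 0.206]
tool_rot: [2.491, -1.912, 0.001]
ft_force: [0.3, -0.2, -0.3]
grip_width: 0.841
```

Run:
```python
from go import *
from bench import ctrl
show([])
for n in("top","side"):
    cv2.imwrite(f"pics/{n}11.png",ctrl.get_image(n)["img"])
a=cv2.imread("pics/side11.png")[160:240,240:330]; b=cv2.imread("pics/top11.png")[145:225,225:315]; cv2.imwrite("pics/s11c.png",cv2.resize(np.hstack([a,b]),None,fx=4.4,fy=4.4,interpolation=cv2.INTER_CUBIC))
```

```text
t 20.35 p [411.4 168.4 206. ] th -75.01 bay [-198.   224.6] grip 73.2 F [ 0.3 -0.2 -0.3] tilt 0.07 j [-1.26 -0.18  0.75  2.    0.13  1.28 -1.87]
```

View pics/s11c.png

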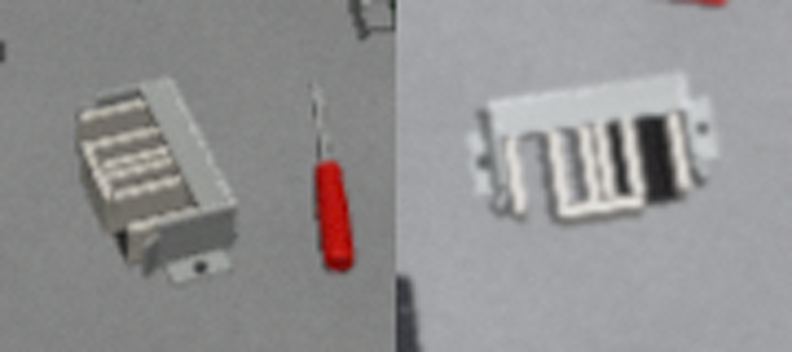

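View pics/side11.png

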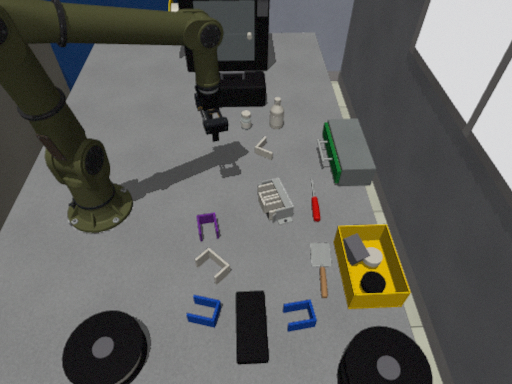

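Run:
```python
from go import *
for p in([562,217],[642,207],[519,213],[685,195]):
    q=(np.array(p)-[396,0]+.5)/4.4-.5+[225,145]; w=ray("top",q,.045)[0]*1000; print("top",p,tobay(*w[:2]).round(1))
for p in([83,150],[106,198],[83,118],[135,235]):
    q=(np.array(p)+.5)/4.4-.5+[240,160]; w=ray("side",q,.045)[0]*1000; print("side",p,tobay(*w[:2]).round(1))
```

```text
top [562, 217] [-87.8  30.3]
top [642, 207] [-88.8 -29.6]
top [519, 213] [-80.2  61.4]
top [685, 195] [-84.4 -62.6]
side [83, 150] [-91.2  26.1]
side [106, 198] [-89.5 -27.8]
side [83, 118] [-80.2  59.9]
side [135, 235] [-79.8 -70.2]
```

```bash
python3 -c "
from bench import ctrl
print(ctrl.close_job())"
```

```text
the job is handed in; nothing more can be done
None
```

Both loose narrow channels are packed in the bay, and I handed the job in at about 20 s of the 72 s allowed. I don't have a verdict, because handing in reports none.

- **Second channel:** I gripped the one from the left of the bench across its legs and set it in the bay mouth beside the parked one. I then pushed it home by its leg tips until it stopped firmly at about 24 N.
- **Third channel:** I turned the one from the right round and lowered it between the other two. I slid it under the lip until it stopped firmly at about 26 N, then let go and moved the arm clear.

**Last checks, in bay x:**

| Measurement | Top camera | Side camera | Ideal |
|---|---|---|---|
| Third channel's back | -88 to -89 mm | -89.5 to -91 mm | -88 mm |
| Parked channel's leg tips | about -80 mm | about -80 mm | -80 mm |
| Second channel's outer leg tip | about -84 mm | unreliable (about -80 mm) | -80 mm |

- **Disagreement on the second channel:** its outer tip came out about 4 mm different in the two views. The side reading there is doubtful because the bay's flared side wall hides that tip. The finger stop position (about -82 mm) and the third channel's stop both suggest it is home, and even -84 mm is within the 8 mm limit.
- **Everything else:** all three channels look flat in both views. The bystanders look unmoved by eye; I did not measure them again.

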